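Sleeve and cutter into the tool holder

ROBOT

A 7-joint arm with a two-finger parallel gripper is mounted at the origin on the work surface. World frame = base frame: x ahead of the robot, y to its left, z up, the work surface at z = 0. Lengths are in mm, angles in rad, forces in N, time in s.
With the tool pointing down it reaches from about 400 to 875 mm from the base axis. Payload 4.4 kg.
Tool frame: the origin (TCP) lies at the very end of the fingers, on their centre line; the grasp point (between the pads) lies 19 mm behind it (ctrl.grasp_offset is the distance from the TCP to the grasp point, in mm); z points along the fingers, y is the line along which they close (so a half turn about z gives the same grasp; the last joint's range is limited). The gripper opens to 85 mm and grips with 20 to 120 N. Pads are 22 mm wide; open, the fingers measure 114 mm over their backs; the gripper's body (76 mm by 85 mm) begins 54 mm behind the grasp point. The pads swing forward as they close: fully open they stand 13 mm farther back than shut.
Start: joints at [-1.248, 0.628, 0.038, 1.517, -0.027, 0.996, -0.02], TCP at [246.379, 601.511, 231.313] pointing down, gripper open.
Joint ranges: [-3.06, 3.06], [-0.37, 2.12], [-1.25, 1.32], [0.18, 2.47], [-1.1, 4.24], [0.23, 1.98], [-2.94, 2.94]. Speed limits (rad/s): [2.57, 2.57, 3.14, 3.14, 3.14, 3.14, 3.14].

INTERFACE

Orientations are given as [roll, pitch, yaw] about the fixed x, y, z axes, in that order (R = Rz(yaw) Ry(pitch) Rx(roll)).
In Python, from cell import status, cams, ctrl gives the robot as it stands.
- The arm moves only by the tool move_arm, never from a script. Its argument "plan" is a list of rows, each a list of 3 entries, a list of its own where there are three numbers: the shift along the world's x, y, z in mm, then the turn, a rotation vector about the world's x, y, z in degrees, then the opening, from 0 (shut) to 1 (fully open). In form: [[[x, y, z], [wx, wy, wz], gripper], ...]. A call has 1 to 10 rows; each row shifts and turns the commanded pose from where the row before left it; what a row does not reach is not made up. A row lasts 1/8 s, in which the tool goes at most 62.5 mm and 10.7 degrees, less where a joint would pass 70% of its speed; a pose out of reach is approached as far as the arm can. A call with a gripper value outside its range is refused whole. The fingers move at their own pace and stop on an object; the grip force is fixed at half the most. Time passes only in rows, so rows that do not move let the fingers close. It gives the time, the measured TCP pose, the force, the opening and the grip force at its end, in the units of the state.
- status.read_state(): the state, without advancing time (a new reading comes with each control period).
- cams.get_image(name): name is "scene" or "top" or "wrist"; returns the picture (480x640x3 uint8, blue, green, red); there is no depth.
- cams.camera_params(name): a dict with "K" (3x3 intrinsics, pixels), "pose" (4x4, takes a point from camera to world coordinates); the wrist camera has in their place "tool_from_camera" (4x4, takes a point from camera to tool coordinates, whose origin is the TCP and whose axes are the flange's). Camera axes: x right, y down, z forward; pixel columns grow to the right and rows downward; lengths in mm; the calibration is good to about 2 mm. A picture is of the moment at which its call begins: read the wrist's pose just before it. camera_params takes no time and is no camera call.
- ctrl.finish_job(): hands the job in; it is judged then, once.
The state is a dict: "clock": time; "qpos": joint angles; "qd": joint speeds; "tau": joint torques, N m; "eef_pos": TCP position; "tool_rot": TCP orientation; "force": force on the tool from outside, world axes, zero at the start; "torque": the same for the moment, N m; "width": finger opening in mm; "gripper_force": force on a finger pad.
Only numpy, scipy, OpenCV 4.12 (cv2) and the standard library are available. Lean on these libraries where they do the work, as an engineer would, in place of code of your own. Each camera call takes 0.05 s, during which the arm holds its last target. There are 200 camera calls.

TASK

Fit the brass reduction sleeve all the way down into the bore of the tool holder, collar up, and then take the orange-capped cutter out of the leaning rack and stand it upright in the sleeve, shank down, until it rests on the bottom of the bore. Lower both parts in, do not drop them, and leave the blue-capped cutter, the wrench and the jar where they are.

Things in the scene. Friction and masses are not known exactly. Their poses are not given: they have to be found in the camera images.
- holder: Steel tool holder standing mouth up in a grey fixture bolted to the bench; it cannot move. Origin: centre of the underside, on the bench; z up. Square base plate 100 x 100 x 15 mm, dark collar of 80 mm diameter from 15 to 27 mm height, then a plain steel barrel of 64 mm outer diameter up to 80 mm height. On its axis an open bore of 37 mm diameter, 45 mm deep (from 80 down to 35 mm height).
- holder_mouth (a point): Centre of the mouth of the holder's bore, 80 mm above the bench, level with the flat rim; z up.
- holder_floor (a point): Centre of the flat bottom of the holder's bore, 35 mm above the bench; z up.
- sleeve: Brass reduction sleeve, loose, about 0.28 kg, standing on the bench collar up, 54 mm high. Origin: centre of its underside; z along its axis towards the collar. Lower body 32 mm outer diameter, 40 mm long; on top of it a collar of 44 mm diameter, 14 mm thick, that stays above the holder's rim (the body is 40 mm, the bore 45 mm deep). A hole of 20 mm diameter runs right through.
- rack: Black two-pocket cutter rack on a 130 x 180 x 8 mm plate, fixed to the bench. Origin: centre of the underside, on the bench; z up, x to its back. Pockets at y = +37.5 and -37.5 mm, 18 mm square, 60 mm deep, leaning 30 degrees from vertical with their mouths towards -x (to the robot's left): draw a cutter 60 mm along its own axis to clear the pocket. Black block up to 92 mm high.
- orange_cutter: Cutter with orange cap, 130 mm long, about 0.18 kg, loose, shank down in either of the two rack pockets. Origin: centre of the shank foot; z along its axis from foot to cap. Bright shank 16 mm diameter from 0 to 70 mm (2 mm chamfer at the foot), dark neck 14 mm diameter to 85 mm, orange plastic cap 22 mm diameter from 85 to 130 mm.
- orange_cutter_top (a point): Centre of the orange cap's flat top, 130 mm from the foot; z along the cutter's axis, away from the foot.
- blue_cutter: Cutter of the same shape with a blue cap, in the rack's other pocket; to be left there. Origin at the shank's foot, z along its axis towards the cap.
- wrench: Loose steel wrench 170 mm long, lying flat on the bench; bystander. Origin: centre of its underside; x along its length.
- jar: Closed jar, 56 mm diameter, 70 mm high, standing on the bench; bystander. Origin: centre of its underside, z up.
Mind the look-alikes: they are no part of the job. Leave any purple look-alike of the orange_cutter alone. Of the things that look like the sleeve, take the one that is farthest to the robot's left at the start.

How it is judged:
By the outcome, as a careful person would: the job done as asked, in the order asked, and still so for the second after the job is handed in, with the robot touching nothing.
It also fails if it takes over 64 s, if anything falls off the work surface, if the arm or the gripper's body presses on something with over 40 N, if the wrist force passes 120 N, or if a joint passes its speed limit or range.

## Working session

There is one attempt and no reset: what is moved stays moved. The work goes in short steps, Python scripts to look and compute and a tool call to move; the robot and the scene stay as the last step left them, time stands still between calls to the robot, and variables do not carry over. Pictures are saved under pics/ and viewed, at most 10 in all, crops included, and the job is handed in when it is done.

Besides the shell and the picture viewer there is one more tool, called by a JSON object that holds its "op" and its "data". move_arm: Moves the arm, as the interface text tells. Its arguments: {"type":"object","properties":{"plan":{"type":"array","items":{"type":"array"}}},"required":["plan"]}

```bash
mkdir -p pics; ls; python3 - <<'E'
from cell import status,cams,ctrl
import cv2,numpy as np
s=status.read_state();print(s['clock'],s['eef_pos'],s['tool_rot'],s['width'])
for n in("scene","top"):
    cv2.imwrite(f"pics/{n}0.png",cams.get_image(n));p=cams.camera_params(n);print(n,np.round(p['K'],1).tolist(),np.round(p['pose'],3).tolist())
print(np.round(cams.camera_params("wrist")['tool_from_camera'],3).tolist())
E
```

```text
pics
0.0 [246.11757676 600.9158915  230.38716407] [-3.13967648e+00 -1.63854752e-05  2.75277416e+00] 85.55698405140492
scene [[456.5, 0.0, 315.4], [0.0, 456.5, 240.5], [0.0, 0.0, 1.0]] [[-0.094, 0.549, -0.831, 1323.292], [0.995, 0.035, -0.089, 164.011], [-0.02, -0.835, -0.55, 680.712], [0.0, 0.0, 0.0, 1.0]]
top [[490.1, 0.0, 314.4], [0.0, 490.1, 243.6], [0.0, 0.0, 1.0]] [[0.023, -0.998, 0.056, 445.702], [-1.0, -0.023, 0.002, 49.584], [-0.001, -0.056, -0.998, 1361.034], [0.0, 0.0, 0.0, 1.0]]
[[-0.0, -0.959, -0.284, 70.981], [1.0, -0.001, 0.001, 0.693], [-0.001, -0.284, 0.959, -142.83], [0.0, 0.0, 0.0, 1.0]]
```

View pics/scene0.png

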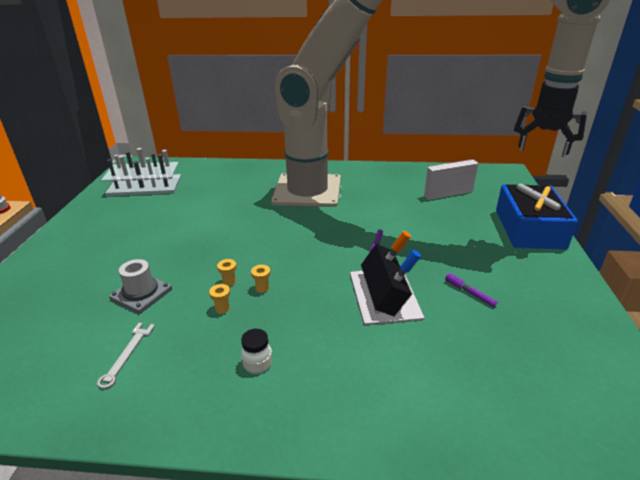

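View pics/top0.png

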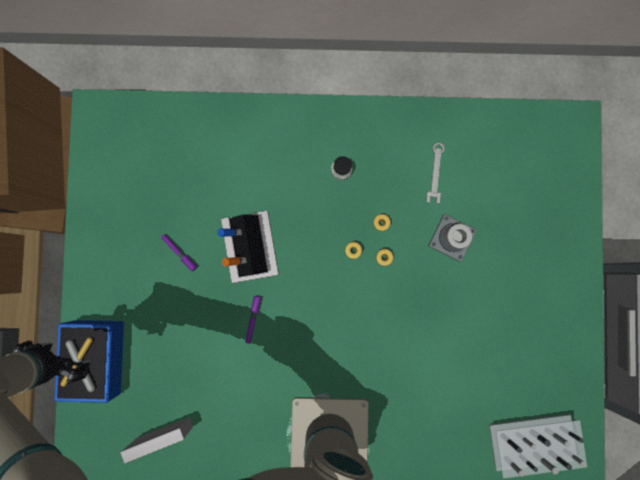

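The top view shows orange in the rack pocket nearer the robot (232,261) and blue at (228,232). Two purple look-alikes lie loose at (180,252) and (254,320). The sleeve candidates are at (354,250), (385,257) and (382,222). Robot left is image left here, so I choose (354,250), which is scene pixel (261,277). The holder mouth is at about (459,236).

```bash
cat > h.py <<'E'
from cell import status,cams,ctrl
import cv2,numpy as np
from scipy.spatial.transform import Rotation as R
def campose(n,st=None):
    p=cams.camera_params(n)
    if n!="wrist": return p['K'],np.array(p['pose'])
    T=np.eye(4);T[:3,:3]=R.from_euler('xyz',st['tool_rot']).as_matrix();T[:3,3]=st['eef_pos']
    return p['K'],T@np.array(p['tool_from_camera'])
def ray(px,K,T):
    d=T[:3,:3]@np.linalg.inv(K)@np.array([px[0],px[1],1.]);return T[:3,3],d/np.linalg.norm(d)
def onz(px,z,K,T):
    o,d=ray(px,K,T);return o+d*(z-o[2])/d[2]
def proj(P,K,T):
    c=T[:3,:3].T@(np.asarray(P,float)-T[:3,3]);u=np.array(K)@c;return u[:2]/u[2]
def cross(r1,r2):
    (a,u),(b,v)=r1,r2;A=np.stack([u,-v],1);t=np.linalg.lstsq(A,b-a,rcond=None)[0]
    p,q=a+u*t[0],b+v*t[1];return (p+q)/2,np.linalg.norm(p-q)
def blobs(im,lo,hi,amin=20):
    m=cv2.inRange(cv2.cvtColor(im,cv2.COLOR_BGR2HSV),lo,hi)
    n,l,s,c=cv2.connectedComponentsWithStats(m);return [(np.round(c[i],1).tolist(),s[i].tolist()) for i in range(1,n) if s[i,4]>=amin],m
E
python3 - <<'E'
from h import *
ims={n:cv2.imread(f"pics/{n}0.png") for n in("scene","top")}
P={n:campose(n) for n in ims}
# sleeves: brass
for n in ims:
    print(n,'brass',[(c,s) for c,s in blobs(ims[n],(17,110,90),(30,255,255),40)[0]])
    print(n,'orange',blobs(ims[n],(8,180,90),(15,255,255),15)[0][:12])
    print(n,'blue',blobs(ims[n],(105,150,90),(120,255,255),15)[0])
for px in((354,250),(385,257),(382,222)): print(np.round(onz(px,54,*P['top'])))
print('hold',onz((459,236),80,*P['top']), onz((135,268),80,*P['scene']))
t=ims['top'][195:295,205:280];h=ims['top'][205:270,330:490]
a=cv2.resize(t,None,fx=4,fy=4,interpolation=2);b=cv2.resize(h,None,fx=4,fy=4,interpolation=2)
c=cv2.resize(ims['scene'][215:330,340:430],None,fx=4,fy=4,interpolation=2)
o=np.zeros((600,800,3),np.uint8);o[:260,:640]=b
a=cv2.resize(a,None,fx=.8,fy=.8);o[270:270+a.shape[0],:a.shape[1]]=a
c=cv2.resize(c,(258,330));o[265:595,400:658]=c
cv2.imwrite('pics/crop1.png',o)
E
```

```text
scene brass [([546.1, 190.8], [542, 186, 9, 11, 64]), ([622.6, 212.1], [600, 193, 40, 50, 766]), ([539.1, 203.7], [535, 198, 9, 12, 77]), ([13.0, 214.4], [0, 201, 31, 34, 505]), ([223.4, 285.1], [209, 259, 27, 55, 838]), ([260.8, 277.0], [251, 265, 19, 28, 391]), ([635.6, 316.4], [630, 311, 10, 15, 84])]
scene orange [([90.4, 70.5], [66, 0, 49, 148, 1384]), ([207.5, 70.8], [123, 0, 206, 159, 12926]), ([446.3, 84.9], [349, 0, 212, 175, 15848]), ([336.8, 120.5], [328, 64, 17, 96, 1089]), ([528.9, 119.2], [525, 114, 9, 12, 58]), ([11.3, 172.8], [0, 120, 36, 87, 1383]), ([400.6, 241.2], [392, 231, 19, 21, 193])]
scene blue [([534.7, 225.0], [497, 184, 81, 65, 2651]), ([410.2, 260.3], [400, 250, 21, 22, 226])]
top brass [([381.7, 221.9], [374, 214, 17, 17, 200]), ([353.2, 249.7], [345, 242, 17, 17, 195]), ([384.3, 256.7], [376, 249, 17, 17, 198]), ([84.1, 347.6], [78, 338, 14, 21, 131]), ([63.6, 381.5], [60, 377, 8, 10, 50])]
top orange [([230.7, 261.2], [223, 258, 17, 8, 101])]
top blue [([225.5, 232.3], [218, 229, 17, 8, 104]), ([88.3, 360.6], [54, 323, 58, 79, 837])]
[504. -54.  54.]
[ 487. -137.   54.]
[ 581. -127.   54.]
hold [ 545.61119063 -325.80377239   80.        ] [ 552.18703464 -323.13926822   80.        ]
```

View pics/crop1.png

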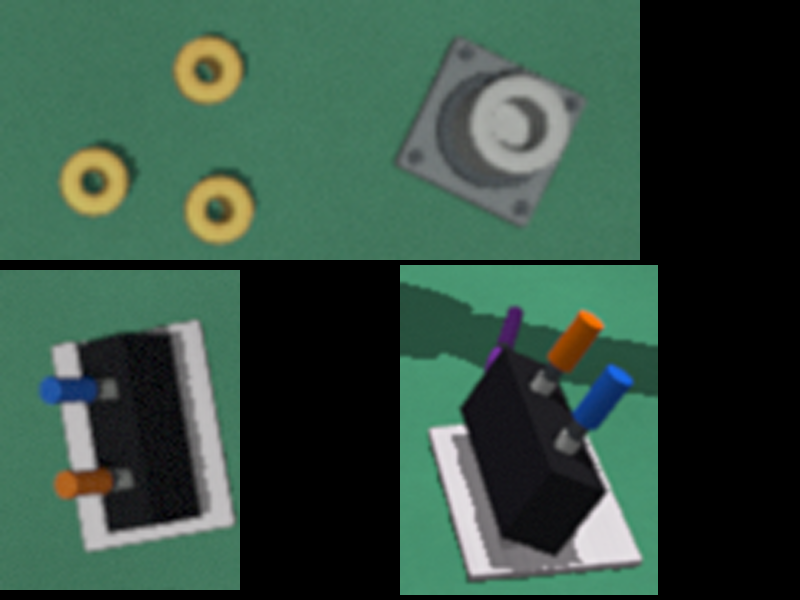

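The crop confirms the choice: the chosen sleeve is the leftmost ring at top pixel (354,250), standing collar up at about (504,-54). The orange cutter is in the pocket nearer the robot, leaning towards +y. The holder mouth is near (548,-325). I'm moving to hover over the sleeve.

{"op": "move_arm", "data": {"plan": [[[23, -59, 0], [0, 0, -6.5], 1], [[23, -59, 0], [0, 0, -6.5], 1], [[23, -59, 0], [0, 0, -6.5], 1], [[23, -59, 0], [0, 0, -6.5], 1], [[23, -59, 0], [0, 0, -6.5], 1], [[23, -59, 0], [0, 0, -6.5], 1], [[23, -59, 0], [0, 0, -6.5], 1], [[23, -59, 0], [0, 0, -6.5], 1], [[23, -59, 0], [0, 0, -6.5], 1], [[23, -59, 0], [0, 0, -6.5], 1]]}}

```text
clock: 1.35
eef_pos: [473.8, 17.5, 231.3]
tool_rot: [3.141, -0.0, 1.615]
force: [0.7, 0.1, -1.1]
width: 85.6
gripper_force: 0.0
```

{"op": "move_arm", "data": {"plan": [[[14, -33, 0], [0, 0, -1], 1], [[14, -32, 0], [0, 0, -1], 1], [[0, 0, 0], [0, 0, 0], 1], [[0, 0, 0], [0, 0, 0], 1]]}}

```text
clock: 1.85
eef_pos: [500.8, -45.1, 230.9]
tool_rot: [-3.14, -0.001, 1.584]
force: [0.8, 0.8, 0.2]
width: 85.3
gripper_force: 0.0
```

```bash
python3 - <<'E'
from h import *
st=status.read_state();im=cams.get_image("wrist");cv2.imwrite('pics/w1.png',im)
print(st['clock'],st['eef_pos'],st['tool_rot'])
K,T=campose("wrist",st)
for c,s in blobs(im,(17,110,90),(30,255,255),200)[0]: print(c,s,onz(c,54,K,T))
t=cv2.imread('pics/top0.png');K2,T2=campose("top");print(onz((353.5,250),54,K2,T2))
print(proj(onz((353.5,250),54,K2,T2),K,T))
E
```

```text
1.85 [500.78276798 -45.07852917 230.91269898] [-3.14028207e+00 -7.62614885e-04  1.58385073e+00]
[326.6, 219.5] [305, 197, 45, 45, 1457] [508.0468416  -50.42621527  54.        ]
[395.4, 285.4] [376, 260, 43, 49, 1580] [ 581.2532591 -120.3455084   54.       ]
[309.4, 291.9] [289, 266, 41, 50, 1508] [ 491.32725329 -128.98537305   54.        ]
[503.80220054 -52.2243316   54.        ]
[322.27026161 221.21733092]
```

View pics/w1.png

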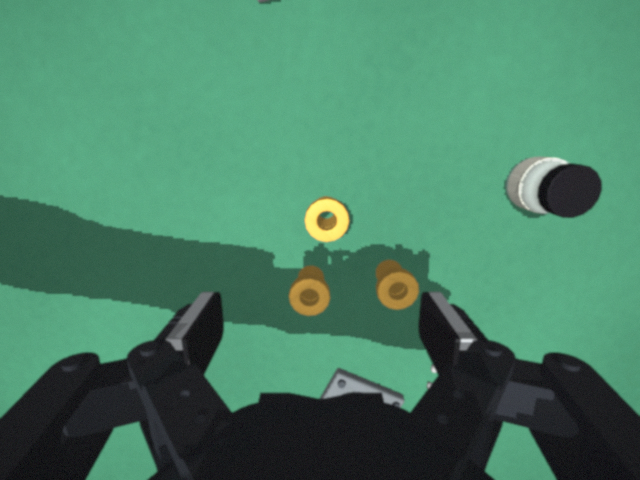

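The wrist view shows the chosen sleeve alone at (327,220), with the other two at (309,295) and (397,290). The wrist gives (508,-50) and the top camera (504,-52), which agree within calibration. Now descending to grip the top of the collar.

{"op": "move_arm", "data": {"plan": [[[3, -3, -40], [0, 0, 0], 1], [[3, -3, -40], [0, 0, 0], 1], [[0, 0, -40], [0, 0, 0], 1], [[0, 0, -35], [0, 0, 0], 1], [[0, 0, -20], [0, 0, 0], 1], [[0, 0, 0], [0, 0, 0], 1], [[0, 0, 0], [0, 0, 0], 1]]}}

```text
clock: 2.78
eef_pos: [507.8, -51.2, 57.0]
tool_rot: [3.141, -0.0, 1.585]
force: [0.7, 0.1, 0.1]
width: 85.1
gripper_force: 0.0
```

```bash
python3 - <<'E'
from h import *
st=status.read_state();im=cams.get_image("wrist");cv2.imwrite('pics/w2.png',im)
print(st['clock'],st['eef_pos'],st['force'])
K,T=campose("wrist",st)
for c,s in blobs(im,(17,110,90),(30,255,255),400)[0]: print(c,s,onz(c,54,K,T),onz((s[0]+s[2]/2,s[1]+s[3]/2),54,K,T))
E
```

```text
2.775 [507.83258836 -51.16165219  57.04370591] [0.68721196 0.11745416 0.08324336]
[317.7, 286.5] [272, 234, 91, 100, 6593] [507.88972021 -47.23177813  54.        ] [507.78034048 -45.93142445  54.        ]
[419.0, 370.2] [405, 342, 32, 66, 1133] [560.90850569 -93.94556738  54.        ] [562.23774899 -96.89010567  54.        ]
[292.2, 373.6] [264, 350, 52, 47, 1798] [495.16759257 -96.84533125  54.        ] [494.02492849 -96.79756686  54.        ]
```

View pics/w2.png

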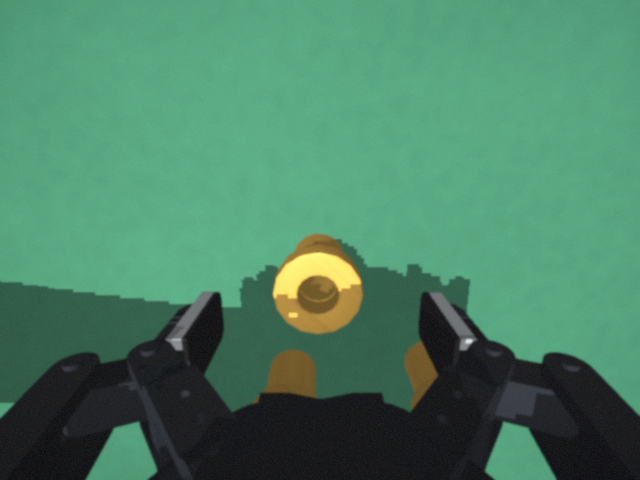

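The collar's top ellipse is centred at about (318,292), so the sleeve is at about (508,-50.5) and the TCP is 1 mm off. The fingers straddle it, so I go down 15 mm and close.

{"op": "move_arm", "data": {"plan": [[[0, 0.5, -10], [0, 0, 0], 1], [[0, 0, -5], [0, 0, 0], 1], [[0, 0, 0], [0, 0, 0], 0.4], [[0, 0, 0], [0, 0, 0], 0.3], [[0, 0, 0], [0, 0, 0], 0.3], [[0, 0, 0], [0, 0, 0], 0.3], [[0, 0, 0], [0, 0, 0], 0.3], [[0, 0, 0], [0, 0, 0], 0.3]]}}

```text
clock: 3.82
eef_pos: [507.3, -51.4, 41.9]
tool_rot: [3.141, -0.0, 1.583]
force: [-2.0, 0.3, 5.9]
width: 41.0
gripper_force: 59.9
```

{"op": "move_arm", "data": {"plan": [[[0, 0, 5], [0, 0, 0], 0.3], [[0, 0, 20], [0, 0, 0], 0.3], [[0, 0, 40], [0, 0, 0], 0.3], [[0, 0, 40], [0, 0, 0], 0.3], [[0, 0, 0], [0, 0, 0], 0.3]]}}

```text
clock: 4.45
eef_pos: [509.3, -51.5, 148.8]
tool_rot: [3.136, 0.0, 1.584]
force: [1.8, -0.6, -4.0]
width: 41.2
gripper_force: 61.7
```

```bash
python3 - <<'E'
from h import *
st=status.read_state();im=cams.get_image("wrist");s=cams.get_image("scene");cv2.imwrite('pics/s3.png',s)
print(st['clock'],st['eef_pos'],st['force'],st['width'])
K,T=campose("scene");u=proj(st['eef_pos'],K,T).astype(int);print(u)
K,T=campose("wrist",st);
for c,b in blobs(im,(17,110,90),(30,255,255),400)[0]: print(c,b)
c=cv2.resize(s[u[1]-70:u[1]+60,u[0]-65:u[0]+65],(400,400),interpolation=2)
# holder mouth from top view
t=cams.get_image("top");d=cv2.resize(t[205:275,425:495],(400,400),interpolation=2)
o=np.hstack([c,d]);o2=np.vstack([o,np.zeros((200,800,3),np.uint8)]);w=cv2.resize(im[200:450,160:480],(256,200));o2[400:,:256]=w
cv2.imwrite('pics/c3.png',o2)
E
```

```text
4.45 [509.2930107  -51.51084256 148.76529217] [ 1.75540504 -0.59347945 -3.98699672] 41.2371910707589
[256 235]
[318.1, 302.8] [271, 241, 98, 118, 8609]
[415.5, 308.3] [386, 284, 50, 53, 908]
```

View pics/c3.png

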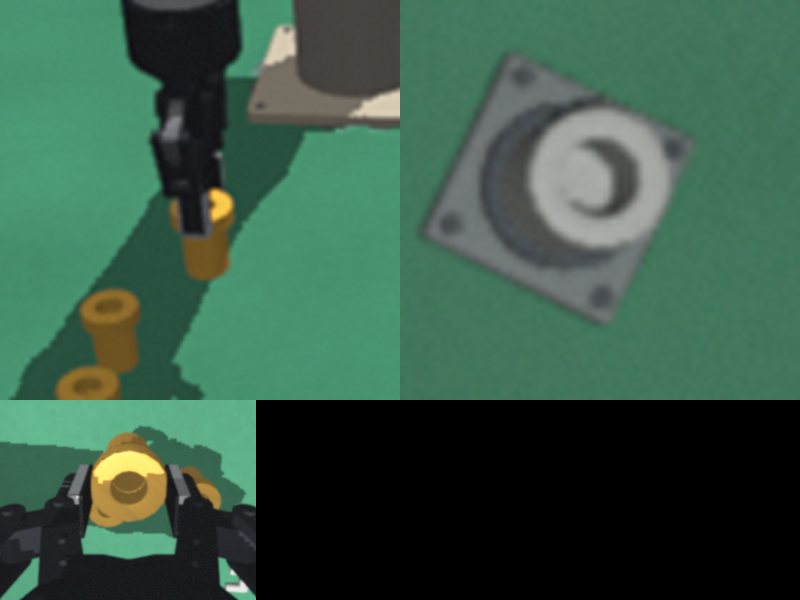

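The sleeve is held upright with the fingertips at the collar. The holder ring is centred at about top pixel (459.5,235.7), giving (546,-327). I'll go just past it so the wrist camera sees the mouth next to the held sleeve.

{"op": "move_arm", "data": {"plan": [[[6, -57, 2], [0, 0, 0], 0.3], [[6, -57, 2], [0, 0, 0], 0.3], [[6, -57, 2], [0, 0, 0], 0.3], [[6, -57, 2], [0, 0, 0], 0.3], [[6, -57, 2], [0, 0, 0], 0.3], [[6, -57, 2], [0, 0, 0], 0.3], [[0, 0, 0], [0, 0, 0], 0.3], [[0, 0, 0], [0, 0, 0], 0.3]]}}

```text
clock: 5.6
eef_pos: [542.1, -392.2, 155.7]
tool_rot: [-3.138, -0.004, 1.582]
force: [-0.3, 0.9, -3.5]
width: 40.8
gripper_force: 61.8
```

```bash
python3 - <<'E'
from h import *
st=status.read_state();im=cams.get_image("wrist");cv2.imwrite('pics/w4.png',im)
print(st['clock'],st['eef_pos'],st['tool_rot'],st['width'])
K,T=campose("wrist",st);print(proj((546,-327,80),K,T),proj((546,-327,35),K,T))
cv2.imwrite('pics/w4.png',im)
E
```

```text
5.6 [ 542.13303291 -392.20008663  155.73393054] [-3.13831729 -0.00360411  1.58246159] 40.8297307597498
[325.86051996 149.39762075] [325.15578343 147.51935007]
```

View pics/w4.png

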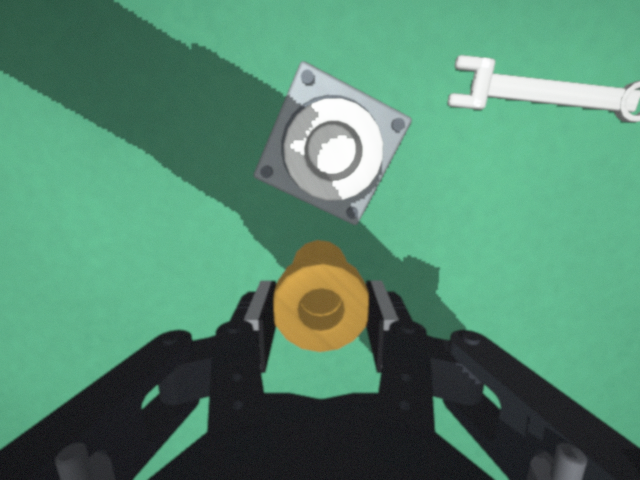

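The holder ring and bore are centred at about (333.5,149.5), and the held collar's top at about (321,306).

```bash
python3 - <<'E'
from h import *
st=status.read_state();K,T=campose("wrist",st);im=cv2.imread('pics/w4.png')
print(st['eef_pos'])
m=blobs(im,(0,0,90),(179,45,255))[1];
m=cv2.inRange(cv2.cvtColor(im,cv2.COLOR_BGR2HSV),(0,0,60),(179,255,255))
# outer barrel circle by Hough
g=cv2.cvtColor(im[60:240,240:430],cv2.COLOR_BGR2GRAY)
print('hough',[(np.round(c+[240,60,0],1)).tolist() for c in cv2.HoughCircles(cv2.medianBlur(g,3),cv2.HOUGH_GRADIENT,1,20,param1=120,param2=18,minRadius=24,maxRadius=54)[0][:5]])
b=blobs(im,(14,110,60),(30,255,255),1000);print(b[0])
h=onz((333.5,149.5),80,K,T);c=onz((321,306),st['eef_pos'][2]+12,K,T)
print(h,c,c-st['eef_pos'],h-c)
for z in(80,): print([np.linalg.norm(onz((284,149),z,K,T)-onz((383,149),z,K,T)),np.linalg.norm(onz((273,306),167.7,K,T)-onz((369,306),167.7,K,T))])
E
```

```text
[ 542.79415073 -391.22474021  156.18722156]
hough [[331.5, 148.5, 51.1], [345.5, 130.5, 53.4], [341.5, 170.5, 33.6]]
[([320.5, 299.1], [273, 241, 97, 110, 8011])]
[ 551.47912799 -326.02241477   80.        ] [ 544.46826794 -389.55349518  168.18722156] [ 1.67411721  1.67124502 12.        ] [  7.01086005  63.53108041 -88.18722156]
[np.float64(63.044945937100785), np.float64(42.06241604919056)]
```

{"op": "move_arm", "data": {"plan": [[[3.5, 32, 0], [0, 0, 0], 0.3], [[3.5, 31.5, 0], [0, 0, 0], 0.3], [[0, 0, -10], [0, 0, 0], 0.3], [[0, 0, -15], [0, 0, 0], 0.3], [[0, 0, 0], [0, 0, 0], 0.3], [[0, 0, 0], [0, 0, 0], 0.3]]}}

```text
clock: 6.4
eef_pos: [550.0, -330.7, 133.1]
tool_rot: [-3.141, 0.0, 1.582]
force: [-0.6, -0.0, -2.9]
width: 40.9
gripper_force: 61.8
```

```bash
python3 - <<'E'
from h import *
st=status.read_state();im=cams.get_image("wrist");s=cams.get_image("scene");t=cams.get_image("top")
print(st['clock'],st['eef_pos'],st['tool_rot'],st['force'])
o=np.zeros((500,800,3),np.uint8);o[:400,:400]=cv2.resize(im[130:370,200:440],(400,400));o[:400,400:]=cv2.resize(s[220:320,85:185],(400,400),interpolation=2)
cv2.imwrite('pics/c5.png',o)
E
```

```text
6.4 [ 549.99246163 -330.66438978  133.08234329] [-3.14113723e+00  3.66579795e-04  1.58225460e+00] [-0.63901912 -0.00969192 -2.87439779]
```

View pics/c5.png

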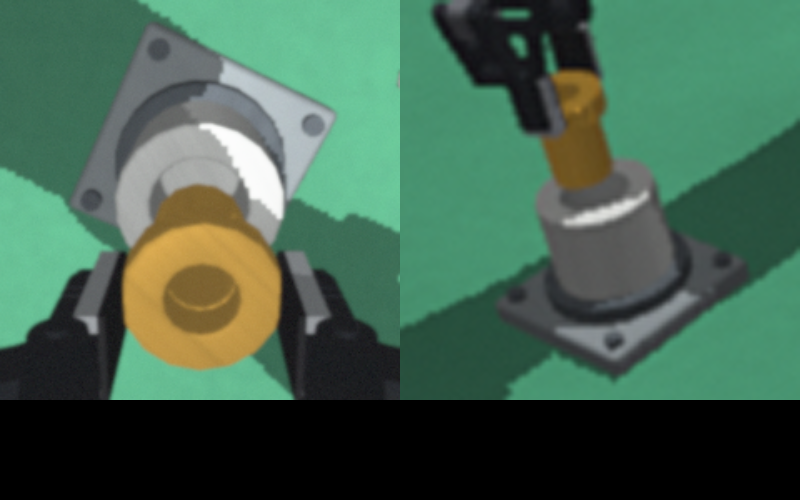

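The wrist crop shows the ring centred at about full pixel (320,254) and the collar top at about (320.6,308). In the scene view the sleeve foot sits a few mm towards -y of the mouth.

```bash
python3 - <<'E'
from h import *
st=status.read_state();K,T=campose("wrist",st)
z=st['eef_pos'][2];print(st['eef_pos'])
h=onz((320,254),80,K,T);c=onz((320.6,307),z+12,K,T);f=onz((321,307),z+12,K,T);print(h,c,h-c)
Ks,Ts=campose("scene")
a=onz((85+583/4,220+172/4),z-42,Ks,Ts);b=onz((85+596/4,220+193/4),80,Ks,Ts);print(a,b,b-a)
E
```

```text
[ 550.43734856 -330.47269655  133.68298314]
[ 551.56688814 -328.15982051   80.        ] [ 551.90574813 -329.23696417  145.68298314] [ -0.33885999   1.07714367 -65.68298314]
[ 535.00005115 -108.75893072   91.68298314] [ 538.16419309 -102.09425925   80.        ] [  3.16414194   6.66467147 -11.68298314]
```

```bash
python3 - <<'E'
from h import *
st=status.read_state();z=st['eef_pos'][2]
Ks,Ts=campose("scene")
a=onz((85+182/4,220+172/4),z-42,Ks,Ts);b=onz((85+196/4,220+193/4),80,Ks,Ts);print(a,b,b-a)
print(proj((551,-330.5,z-42),Ks,Ts)-proj((551,-327.5,80),Ks,Ts))
E
```

```text
[ 549.92892398 -331.61889681   91.68298314] [ 553.23832821 -324.98902692   80.        ] [  3.30940423   6.6298699  -11.68298314]
[-2.56560693 -4.29501931]
```

{"op": "move_arm", "data": {"plan": [[[0.5, 3, 0], [0, 0, 0], 0.3], [[0, 0, -6], [0, 0, 0], 0.3], [[0, 0, -6], [0, 0, 0], 0.3], [[0, 0, -5], [0, 0, 0], 0.3], [[0, 0, 0], [0, 0, 0], 0.3]]}}

```text
clock: 7.18
eef_pos: [550.4, -326.6, 115.6]
tool_rot: [-3.14, -0.001, 1.583]
force: [-0.6, 0.6, -3.3]
width: 41.0
gripper_force: 61.8
```

No contact with the foot about 6 mm inside the bore, so I continue.

{"op": "move_arm", "data": {"plan": [[[0, 0, -8], [0, 0, 0], 0.3], [[0, 0, -8], [0, 0, 0], 0.3], [[0, 0, -8], [0, 0, 0], 0.3], [[0, 0, 0], [0, 0, 0], 0.3]]}}

```text
clock: 7.68
eef_pos: [550.5, -326.4, 91.3]
tool_rot: [-3.14, -0.001, 1.583]
force: [1.3, 0.4, -3.4]
width: 41.3
gripper_force: 61.8
```

{"op": "move_arm", "data": {"plan": [[[0, 0, -3], [0, 0, 0], 0.3], [[0, 0, -2], [0, 0, 0], 0.3], [[0, 0, 0], [0, 0, 0], 0.3]]}}

```text
clock: 8.05
eef_pos: [550.7, -326.9, 87.2]
tool_rot: [-3.141, 0.0, 1.583]
force: [-0.4, -0.5, -3.7]
width: 41.1
gripper_force: 61.8
```

{"op": "move_arm", "data": {"plan": [[[0, 0, -2], [0, 0, 0], 0.3], [[0, 0, -1.5], [0, 0, 0], 0.3], [[0, 0, 0], [0, 0, 0], 0.3]]}}

```text
clock: 8.43
eef_pos: [550.7, -326.9, 83.7]
tool_rot: [-3.141, -0.0, 1.583]
force: [-0.7, -0.6, -3.5]
width: 41.0
gripper_force: 61.8
```

{"op": "move_arm", "data": {"plan": [[[0, 0, -1], [0, 0, 0], 0.3], [[0, 0, 0], [0, 0, 0], 0.3]]}}

```text
clock: 8.68
eef_pos: [550.7, -326.9, 82.7]
tool_rot: [-3.141, -0.0, 1.583]
force: [-2.6, 0.0, -3.4]
width: 40.9
gripper_force: 61.9
```

{"op": "move_arm", "data": {"plan": [[[0, 0, -1], [0, 0, 0], 0.3], [[0, 0, 0], [0, 0, 0], 0.3]]}}

```text
clock: 8.93
eef_pos: [550.7, -326.9, 82.1]
tool_rot: [-3.142, -0.0, 1.583]
force: [-3.8, 0.6, 1.7]
width: 41.4
gripper_force: 62.3
```

{"op": "move_arm", "data": {"plan": [[[0, 0, -0.7], [0, 0, 0], 0.3], [[0, 0, 0], [0, 0, 0], 0.3]]}}

```text
clock: 9.18
eef_pos: [550.7, -326.9, 82.1]
tool_rot: [3.141, -0.0, 1.583]
force: [-5.1, 1.4, 7.1]
width: 41.2
gripper_force: 62.8
```

Contact at TCP z=82, exactly the expected seating height. Releasing and rising.

{"op": "move_arm", "data": {"plan": [[[0, 0, 0], [0, 0, 0], 0.65], [[0, 0, 0], [0, 0, 0], 0.8], [[0, 0, 0], [0, 0, 0], 0.8], [[0, 0, 5], [0, 0, 0], 0.8], [[0, -20, 35], [0, 0, 0], 0.8], [[0, -40, 40], [0, 0, 0], 0.8], [[0, 0, 40], [0, 0, 0], 0.8], [[0, 0, 0], [0, 0, 0], 0.8], [[0, 0, 0], [0, 0, 0], 0.8]]}}

```text
clock: 10.3
eef_pos: [550.8, -386.0, 200.8]
tool_rot: [-3.141, -0.001, 1.584]
force: [-0.2, -0.7, -0.5]
width: 68.6
gripper_force: 0.0
```

```bash
python3 - <<'E'
from h import *
s=cams.get_image("scene");st=status.read_state();im=cams.get_image("wrist");t=cams.get_image("top")
print(st['clock'],st['eef_pos'],st['tool_rot'])
K,T=campose("wrist",st)
for c,b in blobs(im,(14,110,60),(30,255,255),300)[0]: print(c,b,onz((b[0]+b[2]/2,b[1]+b[3]/2),94,K,T))
Kt,Tt=campose("top");Ks,Ts=campose("scene")
for c,b in blobs(t,(17,110,90),(30,255,255),40)[0]: print('top',c,b,onz((b[0]+b[2]/2-.5,b[1]+b[3]/2-.5),94,Kt,Tt))
# orange/blue cap rays
for lo,hi,n in(((8,180,90),(15,255,255),'or'),((105,150,90),(120,255,255),'bl')):
    A=[c for c,b in blobs(t,lo,hi,30)[0] if 200<c[0]<260 and 200<c[1]<290];B=[c for c,b in blobs(s,lo,hi,30)[0] if 380<c[0]<430 and 225<c[1]<290]
    print(n,A,B,cross(ray(A[0],Kt,Tt),ray(B[0],Ks,Ts)))
cv2.imwrite('pics/w6.png',im)
o=np.zeros((440,800,3),np.uint8);o[:400,:400]=cv2.resize(im[60:300,200:440],(400,400));o[:400,400:]=cv2.resize(s[220:320,85:185],(400,400),interpolation=2)
cv2.imwrite('pics/c6.png',o)
E
```

```text
10.35 [ 550.52502454 -385.70666954  200.06777742] [-3.14019809e+00 -1.67718839e-03  1.58397781e+00]
[322.9, 158.7] [293, 127, 59, 60, 2078] [ 552.51896651 -327.02548642   94.        ]
top [381.7, 221.9] [374, 214, 17, 17, 199] [ 576.42308783 -121.72655201   94.        ]
top [460.5, 235.0] [453, 228, 16, 16, 191] [ 545.90615732 -325.57772839   94.        ]
top [384.3, 256.6] [376, 249, 17, 17, 197] [ 485.70383707 -128.26000847   94.        ]
top [84.1, 347.6] [78, 338, 14, 21, 131] [235.3563127  634.73507907  94.        ]
top [67.9, 374.6] [60, 362, 16, 25, 147] [168.72923258 674.92680189  94.        ]
or [[230.8, 261.2]] [[400.7, 241.1]] (array([465.46262885, 262.5663496 , 119.23834968]), np.float64(0.9618085764122412))
bl [[225.5, 232.2]] [[410.1, 260.7]] (array([538.7613926 , 277.90500548, 119.3908476 ]), np.float64(1.8967568703455155))
```

View pics/c6.png

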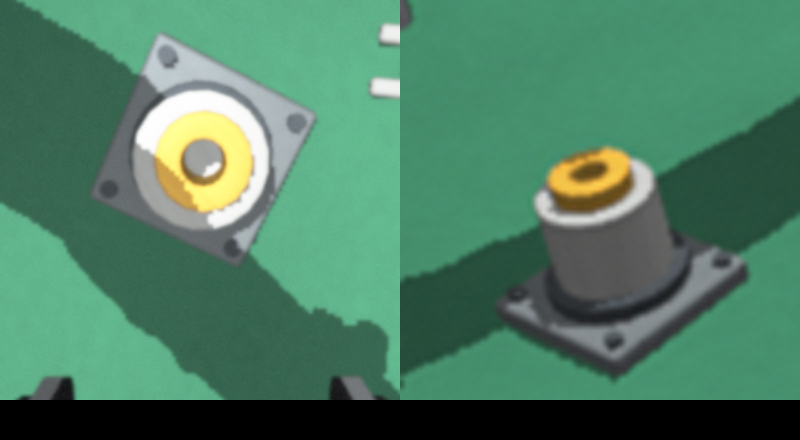

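The sleeve is seated in the holder, with its hole centred near crop pixel (203,160) and the collar flat on the rim at (552.5,-327). Triangulation puts the orange cap centre at (465,263,119) and the blue at (539,278,119), 75 mm apart as specified. I'm moving out along the cutter's axis and tilting 30° to match it.

{"op": "move_arm", "data": {"plan": [[[-7, 57, 5], [0, 0, 5], 0.6], [[-7, 57, 5], [0, 0, 5], 0.6], [[-7, 57, 5], [0, 0, 0], 0.6], [[-7, 57, 5], [0, 0, 0], 0.6], [[-8, 57, 5], [0, 0, 0], 0.6], [[-8, 57, 0], [0, 0, 0], 0.6], [[-8, 57, 0], [0, 0, 0], 0.6], [[-8, 57, 0], [0, 0, 0], 0.6], [[-8, 57, 0], [0, 0, 0], 0.6], [[-8, 57, 0], [0, 0, 0], 0.6]]}}

```text
clock: 11.7
eef_pos: [474.0, 185.0, 225.5]
tool_rot: [-3.141, 0.0, 1.758]
force: [0.8, 0.1, 0.2]
width: 51.2
gripper_force: 0.0
```

{"op": "move_arm", "data": {"plan": [[[-8, 58, 0], [0, 0, 0], 0.6], [[-8, 58, 0], [-7.4, -1.4, 0], 0.6], [[0, 0, 0], [-7.4, -1.4, 0], 0.6], [[0, 0, 0], [-7.4, -1.4, 0], 0.6], [[0, 0, -10], [-7.4, -1.4, 0], 0.6], [[0, 0, 0], [0, 0, 0], 0.6], [[0, 0, 0], [0, 0, 0], 0.6], [[0, 0, 0], [0, 0, 0], 0.6]]}}

```text
clock: 12.7
eef_pos: [459.8, 297.5, 217.4]
tool_rot: [3.14, 0.524, 1.754]
force: [0.9, 0.1, 0.0]
width: 51.2
gripper_force: 0.0
```

```bash
python3 - <<'E'
from h import *
st=status.read_state();im=cams.get_image("wrist");cv2.imwrite('pics/w7.png',im)
Rm=R.from_euler('xyz',st['tool_rot']).as_matrix()
print(st['clock'],st['eef_pos'],np.round(Rm[:,2],3),np.round(Rm[:,1],3),np.round(st['qpos'],2))
K,T=campose("wrist",st)
print(blobs(im,(5,150,60),(15,255,255),100)[0]);print(proj((466,263,119),K,T))
E
```

```text
12.7 [459.77580561 297.52573413 217.36675683] [ 0.093 -0.492 -0.866] [0.983 0.183 0.001] [-1.17  0.73  0.51  1.63  0.13  1.14 -0.62]
[([322.4, 205.7], [307, 195, 32, 34, 417]), ([170.2, 451.7], [164, 433, 13, 33, 171]), ([138.6, 469.8], [123, 455, 27, 25, 380])]
[318.23162611 210.87992206]
```

View pics/w7.png

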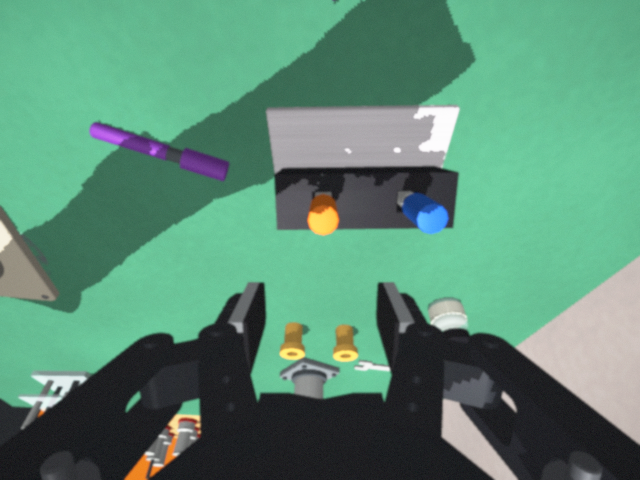

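The orange cap's top disc is centred at about (323,216), with the rack edges level in the image, so the tool's yaw and tilt match the cutter.

```bash
python3 - <<'E'
from h import *
st=status.read_state();K,T=campose("wrist",st);Rm=R.from_euler('xyz',st['tool_rot']).as_matrix();p=np.array(st['eef_pos'])
print(K[0][0])
top0=np.array([464,274,138.7]);t=Rm.T@(top0-p);print('pred tool coords',t,proj(top0,K,T))
o,d=ray((323,216),K,T);ot,dt=Rm.T@(o-p),Rm.T@d
for zz in(t[2]-8,t[2],t[2]+8):
    q=ot+dt*(zz-ot[2])/dt[2];print(zz,q,'depth',(T[:3,:3].T@(p+Rm@q-T[:3,3]))[2], 22*K[0][0]/(T[:3,:3].T@(p+Rm@q-T[:3,3]))[2])
print('z axis',Rm[:,2],'x',Rm[:,0])
E
```

```text
333.37357599163727
pred tool coords [18.46515663 -0.30835843 80.20588096] [318.02065691 218.3884139 ]
72.20588095736316 [22.00853676  3.05193678 72.20588096] depth 220.30475327717153 33.29124116804069
80.20588095736316 [20.14458098  3.10940845 80.20588096] depth 228.50486236497642 32.09655407726744
88.20588095736316 [18.28062521  3.16688013 88.20588096] depth 236.70497145278136 30.98464145810758
z axis [ 0.092726   -0.49145902 -0.8659503 ] x [-0.15780051  0.85145222 -0.5001281 ]
```

{"op": "move_arm", "data": {"plan": [[[0, 18, -10], [0, 0, 0], 0.6], [[2.5, -15, -26], [0, 0, 0], 0.6], [[3, -15, -26], [0, 0, 0], 0.6], [[0, 0, 0], [0, 0, 0], 0.6], [[0, 0, 0], [0, 0, 0], 0.6]]}}

```text
clock: 13.38
eef_pos: [464.9, 288.7, 154.5]
tool_rot: [3.14, 0.524, 1.758]
force: [0.3, -0.1, 0.2]
width: 51.3
gripper_force: 0.0
```

```bash
python3 - <<'E'
from h import *
st=status.read_state();im=cams.get_image("wrist")
K,T=campose("wrist",st);Rm=R.from_euler('xyz',st['tool_rot']).as_matrix();p=np.array(st['eef_pos']);print(st['clock'],p,st['tool_rot'])
for c,b in blobs(im,(5,150,60),(15,255,255),100)[0]:
    print(c,b)
    o,d=ray((b[0]+b[2]/2,b[1]+b[3]-b[2]/2),K,T);ot,dt=Rm.T@(o-p),Rm.T@d
    for zz in(10,20,30): 
        q=ot+dt*(zz-ot[2])/dt[2];print(q,22*K[0][0]/(T[:3,:3].T@(p+Rm@q-T[:3,3]))[2])
cv2.imwrite('pics/w8.png',im)
E
```

```text
13.375 [464.85246884 288.69765242 154.52484219] [3.14034285 0.52420973 1.75807117]
[318.4, 261.2] [299, 244, 38, 43, 873]
[10.28185714  0.18200773 10.        ] 44.727210876314835
[ 6.23530815  0.09522939 20.        ] 41.97847430120686
[2.18875917e+00 8.45104911e-03 3.00000000e+01] 39.548027435517184
```

View pics/w8.png

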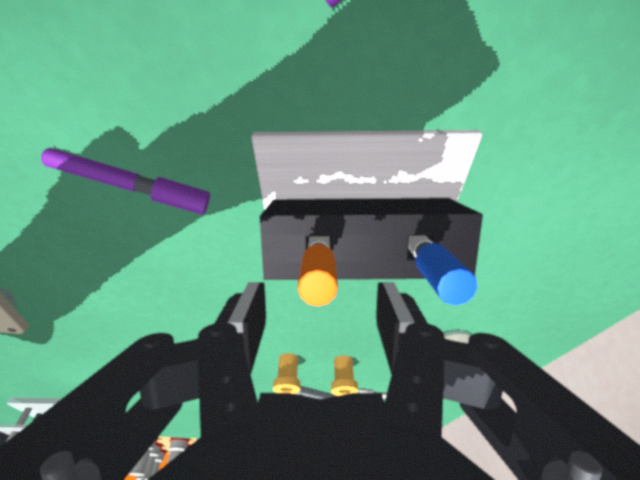

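Cap top disc is centred at about (318,286) and the shank enters the block at about (318,241). I'll check that both lie on one line parallel to the tool axis.

```bash
python3 - <<'E'
from h import *
st=status.read_state()
K,T=campose("wrist",st);Rm=R.from_euler('xyz',st['tool_rot']).as_matrix();p=np.array(st['eef_pos'])
for px,zs in(((318,286),(15,20,25)),((318,241),(85,90,95))):
    o,d=ray(px,K,T);ot,dt=Rm.T@(o-p),Rm.T@d
    for zz in zs: q=ot+dt*(zz-ot[2])/dt[2];print(q,22*K[0][0]/(T[:3,:3].T@(p+Rm@q-T[:3,3]))[2])
E
```

```text
[-1.72312574  0.11010591 15.        ] 42.59696454398373
[-4.06283954  0.06581283 20.        ] 41.28805401573268
[-6.40255334e+00  2.15197576e-02  2.50000000e+01] 40.05718528795357
[ 0.6830589  -0.40955674 85.        ] 30.736188380244922
[-0.88460354 -0.45164445 90.        ] 30.075817565170595
[-2.45226597 -0.49373217 95.        ] 29.443226202659137
```

{"op": "move_arm", "data": {"plan": [[[2, -12, -16], [0, 0, 0], 0.6], [[2, -10, -17], [0, 0, 0], 0.6], [[2, -9.5, -17], [0, 0, 0], 0.6], [[0, 0, 0], [0, 0, 0], 0.6], [[0, 0, 0], [0, 0, 0], 0.1], [[0, 0, 0], [0, 0, 0], 0.1], [[0, 0, 0], [0, 0, 0], 0.1], [[0, 0, 0], [0, 0, 0], 0.1], [[0, 0, 0], [0, 0, 0], 0.1]]}}

```text
clock: 14.55
eef_pos: [470.6, 257.1, 105.0]
tool_rot: [3.14, 0.524, 1.758]
force: [-1.0, 2.6, 6.8]
width: 20.6
gripper_force: 58.5
```

The cap is gripped. I draw it out along its axis.

{"op": "move_arm", "data": {"plan": [[[-0.5, 2.5, 4.3], [0, 0, 0], 0.1], [[-1.4, 7.4, 13], [0, 0, 0], 0.1], [[-1.9, 9.8, 17.3], [0, 0, 0], 0.1], [[-1.9, 9.8, 17.3], [0, 0, 0], 0.1], [[-1.9, 9.8, 17.3], [0, 0, 0], 0.1], [[-1.9, 9.8, 17.3], [0, 0, 0], 0.1], [[0, 0, 20], [0, 0, 0], 0.1], [[0, 0, 0], [0, 0, 0], 0.1]]}}

```text
clock: 15.55
eef_pos: [461.6, 305.8, 212.2]
tool_rot: [3.138, 0.523, 1.757]
force: [0.9, 0.0, -1.2]
width: 20.4
gripper_force: 58.7
```

```bash
python3 - <<'E'
from h import *
s=cams.get_image("scene");st=status.read_state();print(st['clock'],st['eef_pos'],st['force'],st['width'])
o=np.hstack([cv2.resize(s[140:320,330:510],(400,400)),cv2.resize(cams.get_image("wrist"),(400,400))]);cv2.imwrite('pics/c9.png',o)
E
```

```text
15.6 [460.99093475 305.28395953 211.14420096] [-0.26379324  0.46964516 -2.035136  ] 20.60507111834398
```

View pics/c9.png

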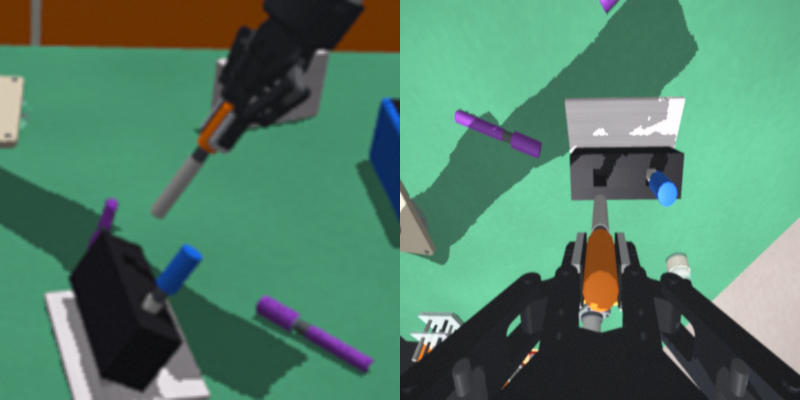

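The orange cutter is out and held along the tool axis, while blue is still in its pocket. That exceeds my picture allowance, so from here I work by numbers only. I straighten up, then traverse to just beside the holder.

{"op": "move_arm", "data": {"plan": [[[0, 0, 20], [7.4, 1.4, 0], 0.1], [[0, 0, 20], [7.4, 1.4, 0], 0.1], [[0, 0, 0], [7.4, 1.4, 0], 0.1], [[0, 0, 0], [7.4, 1.4, 0], 0.1], [[5, -45, 0], [0, 0, -5], 0.1], [[7, -57, 0], [0, 0, -5], 0.1], [[7, -57, 0], [0, 0, 0], 0.1], [[7, -57, 0], [0, 0, 0], 0.1], [[8, -57, 0], [0, 0, 0], 0.1], [[8, -57, 0], [0, 0, 0], 0.1]]}}

```text
clock: 16.9
eef_pos: [502.2, -27.1, 249.9]
tool_rot: [-3.14, 0.0, 1.583]
force: [0.3, -0.2, -1.3]
width: 20.7
gripper_force: 58.9
```

{"op": "move_arm", "data": {"plan": [[[8, -57, 0], [0, 0, 0], 0.1], [[8, -57, 0], [0, 0, 0], 0.1], [[8, -57, 0], [0, 0, 0], 0.1], [[8, -57, 0], [0, 0, 0], 0.1], [[8, -57, 0], [0, 0, 0], 0.1], [[8, -57, -10], [0, 0, 0], 0.1], [[5, -50, -30], [0, 0, 0], 0.1], [[0, 0, 0], [0, 0, 0], 0.1], [[0, 0, 0], [0, 0, 0], 0.1]]}}

```text
clock: 18.02
eef_pos: [555.3, -416.2, 209.2]
tool_rot: [-3.14, -0.002, 1.583]
force: [-0.2, -0.0, -1.6]
width: 20.3
gripper_force: 59.2
```

```bash
python3 - <<'E'
from h import *
st=status.read_state();im=cams.get_image("wrist");cv2.imwrite('pics/w10.png',im)
K,T=campose("wrist",st);Rm=R.from_euler('xyz',st['tool_rot']).as_matrix();p=np.array(st['eef_pos']);print(st['clock'],p,st['tool_rot'],st['width'])
print('axis z',Rm[:,2])
for zz in(91,70,0,-39): print(zz,proj(p+Rm@np.array([0,0,zz]),K,T))
print('brass',[(c,b,onz((b[0]+b[2]/2-.5,b[1]+b[3]/2-.5),94,K,T)) for c,b in blobs(im,(16,110,60),(30,255,255),300)[0]])
print('orange',blobs(im,(5,150,60),(15,255,255),100)[0])
hsv=cv2.cvtColor(im,cv2.COLOR_BGR2HSV)
ng=cv2.bitwise_not(cv2.inRange(hsv,(60,60,0),(95,255,255)))
for r in range(130,300,6):
    x=np.where(ng[r,240:400])[0]+240
    seg=[(int(g[0]),int(g[-1])) for g in np.split(x,np.where(np.diff(x)>1)[0]+1) if len(g)>4] if len(x) else []
    print(r,seg)
E
```

```text
18.025 [ 555.33432529 -416.23572981  209.24730008] [-3.13959620e+00 -2.42654909e-03  1.58308370e+00] 20.335315540473363
axis z [-0.00202611  0.00240183 -0.99999506]
91 [318.55415526 239.88121343]
70 [318.37433114 249.10423043]
0 [317.44283144 296.88000974]
-39 [316.47222379 346.66160064]
brass [([326.3, 125.4], [289, 88, 57, 57, 658], array([ 552.94765254, -328.83278249,   94.        ])), ([313.4, 109.1], [297, 96, 35, 35, 450], array([ 550.74354944, -326.79721372,   94.        ]))]
orange [([320.6, 325.9], [292, 274, 59, 99, 4525])]
130 [(255, 368)]
136 [(252, 365)]
142 [(250, 362)]
148 [(254, 359)]
154 [(266, 356)]
160 [(279, 353)]
166 [(291, 350)]
172 [(303, 347)]
178 [(316, 344)]
184 [(328, 341)]
190 []
196 []
202 []
208 []
214 []
220 []
226 []
232 []
238 [(311, 329)]
244 [(309, 331)]
250 [(309, 331)]
256 [(308, 332)]
262 [(308, 333)]
268 [(308, 333)]
274 [(307, 334)]
280 [(284, 295), (305, 336), (345, 358)]
286 [(282, 296), (300, 340), (345, 360)]
292 [(271, 371)]
298 [(267, 376)]
```

```bash
python3 - <<'E'
from h import *
st=status.read_state();im=cv2.imread('pics/w10.png')
K,T=campose("wrist",st);p=np.array(st['eef_pos'])
hsv=cv2.cvtColor(im,cv2.COLOR_BGR2HSV)
ng=cv2.bitwise_not(cv2.inRange(hsv,(60,60,0),(95,255,255)))
for r in range(226,246):print(r,np.where(ng[r,290:350])[0][[0,-1]]+290 if ng[r,290:350].sum()>255*3 else '',end=' ')
r=cv2.inRange(hsv,(14,90,40),(32,255,255))[70:170,270:370];ys,xs=np.where(r);h=cv2.convexHull(np.stack([xs+270,ys+70],1).astype(np.float32));e=cv2.fitEllipse(h);print('\nring',e,onz(e[0],94,K,T),e[1][0]/K[0][0]*((T[:3,:3].T@(onz(e[0],94,K,T)-T[:3,3]))[2]))
for row in(234,235,236,237):print(row,onz((320.3,row),p[2]-90,K,T)-p)
E
```

```text
226  227  228  229  230  231  232  233  234 [316 324] 235 [314 326] 236 [313 327] 237 [312 328] 238 [311 329] 239 [310 329] 240 [310 329] 241 [310 330] 242 [310 330] 243 [310 330] 244 [309 331] 245 [309 331] 
ring ((315.77392578125, 113.54829406738281), (58.048377990722656, 61.5909423828125), 173.4197998046875) [ 552.97002089 -326.50883788   94.        ] 42.466450484945824
234 [  1.18336567   4.9697043  -90.        ]
235 [  1.19323394   4.21213815 -90.        ]
236 [  1.2031196    3.45323652 -90.        ]
237 [  1.21302271   2.69299587 -90.        ]
```

The foot sits at TCP+(1.2,-1.2) in the camera's frame and the sleeve at (552.8,-327.3), so the TCP target is about (551.2,-326.2).

{"op": "move_arm", "data": {"plan": [[[-2, 45, 0], [0, 0, 0], 0.1], [[-2, 45, 0], [0, 0, 0], 0.1], [[0, 0, -10], [0, 0, 0], 0.1], [[0, 0, 0], [0, 0, 0], 0.1], [[0, 0, 0], [0, 0, 0], 0.1]]}}

```text
clock: 18.7
eef_pos: [551.9, -328.2, 201.3]
tool_rot: [3.141, 0.001, 1.583]
force: [0.6, -0.4, -0.7]
width: 20.5
gripper_force: 59.2
```

{"op": "move_arm", "data": {"plan": [[[-0.5, 1.5, -5], [0, 0, 0], 0.1], [[0, 0, -6], [0, 0, 0], 0.1], [[0, 0, 0], [0, 0, 0], 0.1]]}}

```text
clock: 19.08
eef_pos: [550.9, -325.6, 188.7]
tool_rot: [-3.14, -0.001, 1.583]
force: [0.5, -0.5, -1.6]
width: 20.7
gripper_force: 59.2
```

```bash
python3 - <<'E'
from h import *
s=cams.get_image("scene");st=status.read_state();im=cams.get_image("wrist")
K,T=campose("wrist",st);p=np.array(st['eef_pos']);print(p,st['force'])
hsv=cv2.cvtColor(im,cv2.COLOR_BGR2HSV);m=cv2.inRange(hsv,(16,90,40),(32,255,255))
for r in range(190,262,5):
    x=np.where(m[r,260:380])[0]+260
    print(r,[(int(g[0]),int(g[-1])) for g in np.split(x,np.where(np.diff(x)>1)[0]+1) if len(g)>2] if len(x) else '')
print(proj((552.8,-327.3,94),K,T))
cv2.imwrite('pics/s11.png',s)
Ks,Ts=campose("scene");m=cv2.inRange(cv2.cvtColor(s,cv2.COLOR_BGR2HSV),(14,90,60),(32,255,255))
for r in range(254,276,2):
    x=np.where(m[r,110:165])[0]+110
    print(r,[(int(g[0]),int(g[-1])) for g in np.split(x,np.where(np.diff(x)>1)[0]+1)] if len(x) else '')
E
```

```text
[ 551.08080762 -325.74890405  189.0760634 ] [-0.0393195  -1.00418193 -1.66691553]
190 
195 
200 
205 
210 [(313, 325)]
215 [(303, 335)]
220 [(298, 341)]
225 [(295, 344)]
230 [(293, 311), (328, 346)]
235 [(292, 313), (327, 347)]
240 [(292, 309), (330, 348)]
245 [(293, 308), (331, 347)]
250 [(294, 308), (332, 345)]
255 [(297, 308), (332, 342)]
260 [(302, 307), (333, 337)]
[320.97493274 240.33489312]
254 
256 
258 [(135, 140)]
260 [(126, 127), (135, 141)]
262 [(123, 128), (133, 142)]
264 [(122, 142)]
266 [(122, 142)]
268 [(123, 141)]
270 [(124, 138)]
272 [(126, 133)]
274
```

Both the wrist view (ring centre at about (320,237.5)) and the scene view call for about +1.7 mm in y. I correct that and lower into the hole.

{"op": "move_arm", "data": {"plan": [[[0, 1.7, 0], [0, 0, 0], 0.1], [[0, 0, -4], [0, 0, 0], 0.1], [[0, 0, -4], [0, 0, 0], 0.1], [[0, 0, 0], [0, 0, 0], 0.1]]}}

```text
clock: 19.68
eef_pos: [551.1, -323.8, 181.0]
tool_rot: [-3.141, -0.001, 1.583]
force: [-0.0, -0.5, -1.6]
width: 20.3
gripper_force: 59.2
```

{"op": "move_arm", "data": {"plan": [[[0, 0, -3], [0, 0, 0], 0.1], [[0, 0, -3], [0, 0, 0], 0.1], [[0, 0, 0], [0, 0, 0], 0.1]]}}

```text
clock: 20.05
eef_pos: [551.2, -323.9, 175.3]
tool_rot: [-3.141, -0.0, 1.583]
force: [0.3, -0.4, -2.0]
width: 20.2
gripper_force: 59.2
```

The foot is about 10 mm inside with no contact. Continuing down.

{"op": "move_arm", "data": {"plan": [[[0, 0, -6], [0, 0, 0], 0.1], [[0, 0, -6], [0, 0, 0], 0.1], [[0, 0, 0], [0, 0, 0], 0.1]]}}

```text
clock: 20.42
eef_pos: [550.9, -323.7, 162.8]
tool_rot: [-3.14, -0.001, 1.583]
force: [-0.3, 0.4, -1.4]
width: 20.6
gripper_force: 59.2
```

{"op": "move_arm", "data": {"plan": [[[0, 0, -6], [0, 0, 0], 0.1], [[0, 0, -6], [0, 0, 0], 0.1], [[0, 0, -6], [0, 0, 0], 0.1], [[0, 0, 0], [0, 0, 0], 0.1]]}}

```text
clock: 20.92
eef_pos: [551.0, -323.7, 144.9]
tool_rot: [-3.14, -0.001, 1.583]
force: [0.0, -0.2, -1.1]
width: 20.5
gripper_force: 59.2
```

{"op": "move_arm", "data": {"plan": [[[0, 0, -5], [0, 0, 0], 0.1], [[0, 0, -4], [0, 0, 0], 0.1], [[0, 0, 0], [0, 0, 0], 0.1]]}}

```text
clock: 21.3
eef_pos: [551.2, -323.8, 136.2]
tool_rot: [-3.141, -0.0, 1.583]
force: [-0.3, 0.1, -1.3]
width: 20.7
gripper_force: 59.2
```

{"op": "move_arm", "data": {"plan": [[[0, 0, -3], [0, 0, 0], 0.1], [[0, 0, -3], [0, 0, 0], 0.1], [[0, 0, 0], [0, 0, 0], 0.1]]}}

```text
clock: 21.68
eef_pos: [551.2, -323.9, 130.3]
tool_rot: [-3.141, -0.0, 1.583]
force: [-0.6, -0.2, -0.9]
width: 20.4
gripper_force: 59.2
```

{"op": "move_arm", "data": {"plan": [[[0, 0, -1.5], [0, 0, 0], 0.1], [[0, 0, 0], [0, 0, 0], 0.1]]}}

```text
clock: 21.92
eef_pos: [551.4, -324.0, 129.0]
tool_rot: [-3.141, -0.0, 1.583]
force: [0.4, -0.6, -1.9]
width: 20.7
gripper_force: 59.2
```

{"op": "move_arm", "data": {"plan": [[[0, 0, -1], [0, 0, 0], 0.1], [[0, 0, 0], [0, 0, 0], 0.1]]}}

```text
clock: 22.18
eef_pos: [551.4, -324.0, 128.0]
tool_rot: [-3.142, -0.0, 1.583]
force: [-0.3, 0.1, -0.9]
width: 20.9
gripper_force: 59.2
```

{"op": "move_arm", "data": {"plan": [[[0, 0, -1], [0, 0, 0], 0.1], [[0, 0, 0], [0, 0, 0], 0.1]]}}

```text
clock: 22.42
eef_pos: [551.4, -324.0, 127.1]
tool_rot: [-3.142, -0.0, 1.583]
force: [0.6, -0.1, 0.0]
width: 20.6
gripper_force: 59.2
```

{"op": "move_arm", "data": {"plan": [[[0, 0, -1], [0, 0, 0], 0.1], [[0, 0, 0], [0, 0, 0], 0.1]]}}

```text
clock: 22.68
eef_pos: [551.5, -324.2, 126.7]
tool_rot: [3.141, 0.0, 1.583]
force: [-1.0, 0.9, 3.2]
width: 20.7
gripper_force: 59.8
```

{"op": "move_arm", "data": {"plan": [[[0, 0, -0.8], [0, 0, 0], 0.1], [[0, 0, 0], [0, 0, 0], 0.1]]}}

```text
clock: 22.92
eef_pos: [551.6, -324.4, 126.6]
tool_rot: [3.141, 0.0, 1.583]
force: [-2.8, 1.2, 8.1]
width: 20.3
gripper_force: 60.5
```

Contact at TCP 126.7, the bore floor as predicted. Releasing and rising straight up.

{"op": "move_arm", "data": {"plan": [[[0, 0, 0.7], [0, 0, 0], 0.1], [[0, 0, 0], [0, 0, 0], 0.35], [[0, 0, 0], [0, 0, 0], 0.6], [[0, 0, 0], [0, 0, 0], 0.6], [[0, 0, 15], [0, 0, 0], 0.6], [[0, 0, 40], [0, 0, 0], 0.6], [[0, 0, 40], [0, 0, 0], 0.6], [[0, -30, 40], [0, 0, 0], 0.6], [[0, -30, 0], [0, 0, 0], 0.6], [[0, 0, 0], [0, 0, 0], 0.6]]}}

```text
clock: 24.18
eef_pos: [550.2, -387.4, 262.7]
tool_rot: [3.141, 0.003, 1.579]
force: [0.1, -0.3, 0.1]
width: 51.0
gripper_force: 0.0
```

```bash
python3 - <<'E'
from h import *
s=cams.get_image("scene");t=cams.get_image("top");st=status.read_state();print(st['clock'],st['eef_pos'],st['force'],st['width'])
Ks,Ts=campose("scene");Kt,Tt=campose("top")
A=[c for c,b in blobs(s,(5,150,60),(15,255,255),30)[0] if 100<c[0]<170 and 200<c[1]<270]
B=[c for c,b in blobs(t,(5,150,60),(15,255,255),15)[0] if 430<c[0]<500 and 200<c[1]<270]
print(A,B)
print('pred scene cap c',proj((551,-325.5,142.5),Ks,Ts),'top cap c',proj((551,-325.5,165),Kt,Tt))
if A and B: print(cross(ray(A[0],Ks,Ts),ray(B[0],Kt,Tt)))
print('blue',[c for c,b in blobs(t,(105,150,90),(120,255,255),30)[0]][:2])
E
```

```text
24.275 [ 551.27049714 -383.51653395  261.27718909] [ 0.39380686 -0.64177678  0.55782392] 51.03757067916092
[[126.5, 244.2]] [[466.9, 232.8]]
pred scene cap c [127.28355767 244.29867734] top cap c [469.0894381  231.32901893]
(array([ 549.40631365, -327.79381156,  141.54851579]), np.float64(0.7743531838601834))
blue [[225.6, 232.3], [87.3, 359.3]]
```

The cap centre measures z=141.5 against 142.5 for a cutter standing upright on the floor. It lies within 3 mm of the axis, and blue hasn't moved. Handing in.

```bash
python3 -c "
from cell import ctrl
print(ctrl.finish_job())"
```

```text
the job is handed in; nothing more can be done
None
```

The job is handed in at about 24 s: the sleeve is seated collar up in the holder and the orange cutter stands upright in it on the bore floor, but I viewed 12 pictures, two more than the 10 allowed.

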